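# Load the decorating caddy and lift it level

### The job

Stand the loose sprinkle tub from the table upright in the middle of the empty raised stand of the wooden caddy and let go of it; then take the caddy by its grip bar and lift it, keeping it level with both tubs still standing on it. Finish while still holding the caddy steady and level about 15 cm above the table, touching neither tub; leave the kitchen timer and the pastry brush where they are.

Things in the scene. Friction and masses are not known exactly. Their poses are not given: they have to be found in the camera images.
- tub_centre (a point): centre (half-way up) of the loose sprinkle tub that stands upright on the table at the start: round, 42 mm in diameter (white cap 44 mm, upper 15 mm), 70 mm high, about 0.11 kg, cap up; its z axis points up. The timer stands on the same side of the table and the two may have changed places.
- caddy: wooden decorating caddy, loose, about 0.45 kg: board 85 mm (x) by 225 mm (y), upper face 16 mm above its origin, which is the centre of its underside; z up. Two round wooden stands at y = -85 mm (empty at the start) and y = +85 mm (carries a tub), tops 34 mm above the underside, and a central steel post of 10 mm diameter with a wooden grip bar on top. Stands up freely on four feet on the table.
- grip (a point): centre of the caddy's wooden grip bar, 129 mm above the caddy's underside, midway between the stands: 16 mm wide (x), 72 mm long (y), 22 mm high (z, so from 118 to 140 mm above the underside); axes as the caddy's. Pinch it across its 16 mm width from above. The caddy's mass lies below it, so the loaded caddy hangs nearly level from it.
- empty_stand (a point): centre of the flat top of the empty stand: round, 44 mm in diameter, 34 mm above the table at the start, without a rim; axes as the caddy's
- full_stand (a point): centre of the flat top of the other, equal stand, on which the second tub stands from the start
- seated_tub_centre (a point): centre (half-way up) of the second tub, same size and mass range as the first, standing on the caddy's other stand and not fastened
- timer_centre (a point): centre (half-way up) of the kitchen timer, round with a domed top, 62 mm in diameter, 58 mm high; loose, to be left alone
- brush_centre (a point): centre (half-way up) of the pastry brush lying flat on the table along its far edge, beyond the raw biscuits, 212 mm long (along its x), 38 mm wide, 12 mm high; to be left alone
Not all that is in view belongs to the job. Leave any orange, purple or yellow look-alike of the part that bears tub_centre alone.

How it is judged:
By the outcome, as a careful person would: the job done as asked, in the order asked, and still so for the second after the job is handed in, while the arm keeps its last pose, push and grip.
It also fails if it takes over 61 s, if anything falls off the work surface, if the arm or the gripper's body presses on something with over 40 N, if the wrist force passes 120 N, or if a joint passes its speed limit or range.

### The arm

A 6-joint arm with a two-finger parallel gripper is mounted at the origin on the work surface; the furniture and walls round the work are solid. World frame = base frame: x ahead of the robot, y to its left, z up, the work surface at z = 0. Lengths are in m, angles in rad, forces in N, time in s.
With the tool pointing down it reaches from about 0.25 to 0.775 m from the base axis. Payload 4 kg.
Tool frame: the origin (TCP) lies where the fingers leave the gripper's body, on its centre line; the fingertips stand 97 mm ahead of it and the grasp point (between the pads) lies 78 mm ahead of it; z points along the fingers, y is the line along which they close (so a half turn about z gives the same grasp; the last joint's range is limited). The gripper opens to 94 mm and grips with 3 to 60 N. Pads are 16 mm wide; open, the fingers measure 119 mm over their backs; the gripper's body (75 mm by 177 mm) begins 78 mm behind the grasp point.
Start: joints at [1.052, 0.087, 1.371, -0, 1.684, -0.103], TCP at [0.222, 0.503, 0.303] pointing down, gripper open.
Joint ranges: [-3.1, 3.1], [-0.76, 2.03], [0.27, 2.55], [-1.08, 4.22], [0.17, 2.65], [-2.57, 2.57]. Speed limits (rad/s): [2.79, 2.79, 3.14, 3.14, 3.14, 3.14].

### API

Orientations are given as [roll, pitch, yaw] about the fixed x, y, z axes, in that order (R = Rz(yaw) Ry(pitch) Rx(roll)).
In Python, from bench import robot, eyes gives the robot as it stands. The module is installed in compiled form; this text tells all that it offers.
- The arm moves only by the tool carry_out, never from a script. Its argument "deltas" is a list of rows, each an object of numbers: "dx", "dy", "dz": the shift along the tool's x, y, z each as a share of 0.02 m, from -1 to 1; "wx", "wy", "wz": the turn, a rotation vector about the tool's x, y, z each as a share of 0.12 rad, from -1 to 1; "gripper": the closure in counts, from 0 (fully open) to 255 (shut). In form: [{"dx": .., "dy": .., "dz": .., "wx": .., "wy": .., "wz": .., "gripper": ..}, ...]. A call has 1 to 20 rows; each row shifts and turns the commanded pose from where the row before left it, along the tool's axes as they then stand; what a row does not reach is not made up. A row lasts 1/12 s, in which the tool goes at most 41.7 mm and 7.16 degrees, less where a joint would pass 70% of its speed; a pose out of reach is approached as far as the arm can. A call with a number of a shift or a turn outside -1 to 1 is refused whole. A call with a gripper value outside its range is refused whole. The fingers move at their own pace and stop on an object; the grip force is fixed at half the most. Time passes only in rows, so rows that do not move let the fingers close. It gives the time, the measured TCP pose, the force, the opening and the grip force at its end, in the units of the state.
- robot.get_obs(): the state, without advancing time (a new reading comes with each control period).
- eyes.snapshot(name): name is "scene" or "side" or "wrist"; returns the picture (480x640x3 uint8, red, green, blue); there is no depth.
- eyes.get_calibration(name): a dict with "fovy" (degrees; the focal length in pixels is half the picture's height over the tangent of half this angle, whatever the lens; pixels are square), "cx", "cy" (the principal point, pixels), "R" (3x3) and "t" (3): a world point X has camera coordinates R X + t. Camera axes: x right, y down, z forward; pixel columns grow to the right and rows downward; lengths in m; the calibration is good to about 2 mm. A picture is of the moment at which its call begins: read the wrist's pose just before it. get_calibration takes no time and is no camera call; for the wrist camera it gives the pose at the moment of the call.
- robot.close_job(): hands the job in; it is judged then, once.
The state is a dict: "time": time; "joint_positions": joint angles; "qvel": joint speeds; "joint_torque": joint torques, N m; "tool_pos": TCP position; "ee_rot": TCP orientation; "wrist_force": force on the tool from outside, world axes, zero at the start; "wrist_torque": the same for the moment, N m; "width": finger opening in m; "finger_force": force on a finger pad.
Only numpy, scipy, OpenCV 4.12 (cv2) and the standard library are available. Lean on these libraries where they do the work, as an engineer would, in place of code of your own. Each camera call takes 0.05 s, during which the arm holds its last target. There are 200 camera calls.

## Working session

There is one attempt and no reset: what is moved stays moved. The work goes in short steps, Python scripts to look and compute and a tool call to move; the robot and the scene stay as the last step left them, time stands still between calls to the robot, and variables do not carry over. Pictures are saved under pics/ and viewed, at most 10 in all, crops included, and the job is handed in when it is done.

Besides the shell and the picture viewer there is one more tool, called after "Emit:" by a JSON object that holds its "api" and its "payload". carry_out: Moves the arm, as the interface text tells. Shift numbers are shares of 0.02 m and turn numbers shares of 0.12 rad, none past 1 either way. Its arguments: {"type":"object","properties":{"deltas":{"type":"array","items":{"type":"object","properties":{"dx":{"type":"number"},"dy":{"type":"number"},"dz":{"type":"number"},"wx":{"type":"number"},"wy":{"type":"number"},"wz":{"type":"number"},"gripper":{"type":"number"}}}}},"required":["deltas"]}

```bash
mkdir -p pics; cat > h.py <<'E'
from bench import robot, eyes
import numpy as np, cv2
def snap(n,f):
    c=eyes.get_calibration(n); im=eyes.snapshot(n); cv2.imwrite('pics/'+f,im[:,:,::-1]); return im,c
def ray(c,u,v,z):
    f=240/np.tan(np.radians(c['fovy'])/2); R=np.array(c['R']);t=np.array(c['t'])
    d=R.T@np.array([(u-c['cx'])/f,(v-c['cy'])/f,1]); o=-R.T@t
    return o+d*(z-o[2])/d[2]
def proj(c,X):
    f=240/np.tan(np.radians(c['fovy'])/2); p=np.array(c['R'])@np.array(X)+np.array(c['t'])
    return [round(f*p[0]/p[2]+c['cx'],1),round(f*p[1]/p[2]+c['cy'],1)]
E
python3 - <<'E'
from h import *
for n in ['scene','side','wrist']:
    im,c=snap(n,n+'0.png'); print(n,c)
print(robot.get_obs())
E
```

```text
scene {'fovy': 42.27463032657021, 'cx': 326.80551427464366, 'cy': 240.0625071877703, 'R': array([[-0.49688331, -0.86764592,  0.01724925],
       [-0.68259445,  0.37847968, -0.62515434],
       [ 0.53588412, -0.322403  , -0.78031052]]), 't': array([0.17678454, 0.379522  , 1.53317165])}
side {'fovy': 46.387094541968935, 'cx': 313.8768007870039, 'cy': 233.87726515161444, 'R': array([[ 0.84925997, -0.52794655,  0.00547229],
       [-0.26529093, -0.43566498, -0.86012601],
       [ 0.45648465,  0.72901883, -0.51005226]]), 't': array([-0.37831456,  0.17572825,  1.19494716])}
wrist {'fovy': 62.22975481821729, 'cx': 316.1775473465761, 'cy': 234.28855424208876, 'R': array([[ 0.40359453,  0.9149369 , -0.00138816],
       [ 0.8793184 , -0.38746248,  0.27689706],
       [ 0.25280548, -0.11297477, -0.96089859]]), 't': array([-0.54876114, -0.02802804,  0.39263866])}
{'time': 0.15, 'joint_positions': array([ 1.05188490e+00,  8.77849230e-02,  1.37189995e+00, -2.52308944e-05,
        1.68359392e+00, -1.03115501e-01]), 'qvel': array([ 0.00050844, -0.00253949, -0.00503211, -0.0001177 ,  0.00025316,
        0.00263298]), 'joint_torque': array([ 1.20018856e-03, -3.40641081e+01, -3.02793753e+01,  7.18206377e-02,
        3.05102463e-02, -1.11835905e-04]), 'tool_pos': array([0.22204431, 0.50290435, 0.30177671]), 'ee_rot': array([-3.13991289e+00, -1.48616974e-04,  2.72579379e+00]), 'wrist_force': array([ 0.27020319, -0.39891943,  0.40716146]), 'wrist_torque': array([-0.00742648,  0.00249902,  0.01638439]), 'finger_force': 0.0, 'width': 0.09407102955626355}
```

View pics/scene0.png

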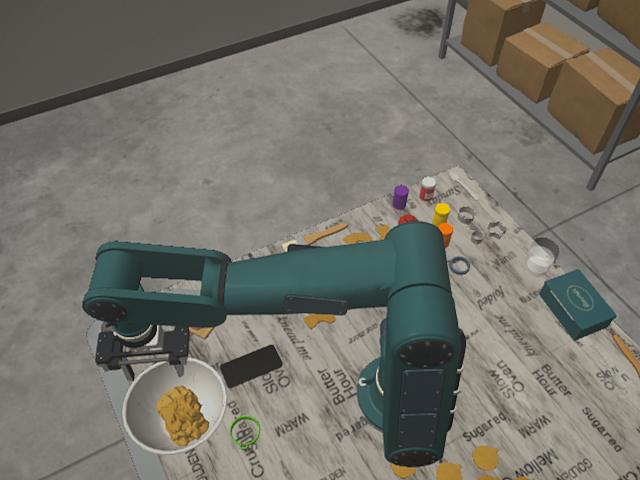

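View pics/side0.png

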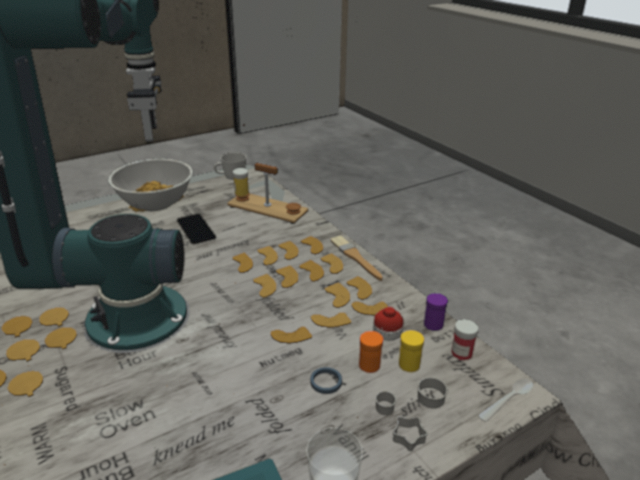

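The side view shows the loose tub (red body, white cap) at about (465,340) and the timer (red dome) at (389,322). The caddy is at the far left: bar (266,169), seated tub (241,184), empty stand (294,209). In the scene view the loose tub is at (428,187) and the caddy is hidden by the arm.

```bash
python3 - <<'E'
from h import *
side=cv2.imread('pics/side0.png'); cs=eyes.get_calibration('side'); cc=eyes.get_calibration('scene')
cv2.imwrite('pics/crop.png',np.hstack([cv2.resize(side[140:230,190:330],(560,360),interpolation=3),cv2.resize(side[310:370,440:490],(240,288),interpolation=3).copy() if 0 else cv2.copyMakeBorder(cv2.resize(side[310:370,440:490],(240,288),interpolation=3),0,72,0,0,0)]))
for n,u,v,z in [('tub top',466,327,.07),('tub base',463,354,0),('timer',389,316,.05),('full tub top',241,173,.104),('grip',266,169,.129),('empty',294,208,.034),('purple',435,298,.07),('yellow',412,337,.07)]: print(n,ray(cs,u,v,z).round(3))
print('scene tub',ray(cc,428.5,182,.07).round(3),ray(cc,400,188,.07).round(3))
E
```

```text
tub top [ 0.506 -0.449  0.07 ]
tub base [ 0.511 -0.45   0.   ]
timer [ 0.419 -0.328  0.05 ]
full tub top [0.414 0.34  0.104]
grip [0.462 0.277 0.129]
empty [0.502 0.195 0.034]
purple [ 0.518 -0.35   0.07 ]
yellow [ 0.4   -0.417  0.07 ]
scene tub [ 0.506 -0.442  0.07 ] [ 0.527 -0.352  0.07 ]
```

View pics/crop.png

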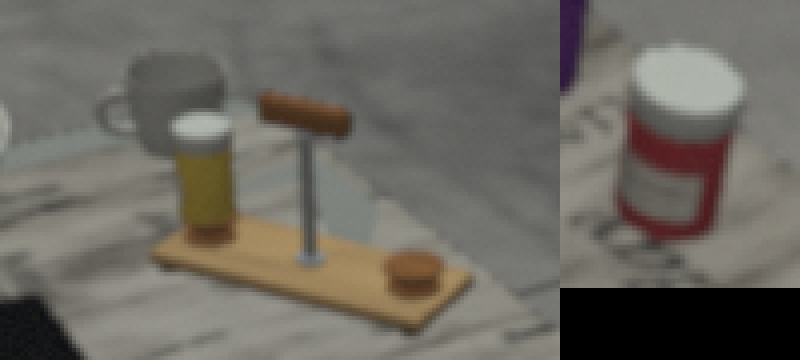

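View pics/wrist0.png

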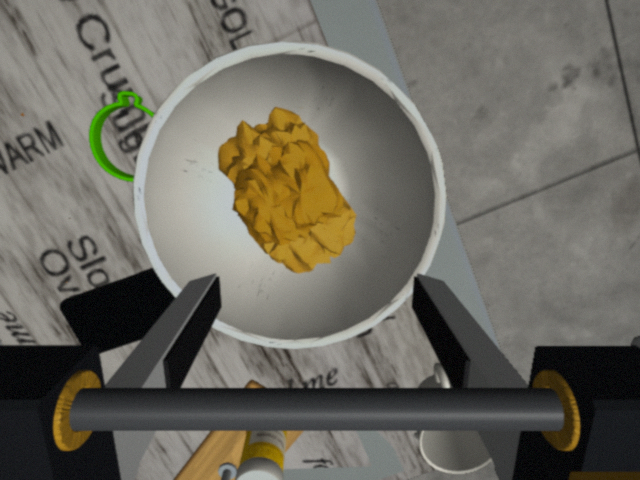

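The crop shows the seated tub top at about (240,170), the bar at (266,168) and the empty stand top at (294,206). In the wrist view the bowl fills the centre and the caddy only shows at the lower edge. I'll turn the gripper to the caddy's yaw of about 31° and look at the caddy from above on the way to the tub.

Emit:
{"api": "carry_out", "payload": {"deltas": [{"wz":0.85},{"wz":0.85},{"wz":0.85},{"wz":0.85},{"wz":0.85},{"wz":0.85}]}}

```text
invalid input
```

Emit:
{"api": "carry_out", "payload": {"deltas": [{"dx":-1,"dy":0.2},{"dx":-1,"dy":0.2},{"dx":-1,"dy":0.2},{"dx":-1,"dy":0.2},{"dx":-1,"dy":0.2},{"dx":-1,"dy":0.2},{"dx":-1,"dy":0.2},{"dx":-1,"dy":0.2},{"dx":-1,"dy":0.2},{"dx":-1,"dy":0.2},{"dx":-1,"dy":0.2},{"dx":-1,"dy":0.2},{"dx":-1,"dy":0.2},{"dx":-1,"dy":0.2},{"dx":-1,"dy":0.2},{"dx":-1,"dy":0.2},{"dx":-1,"dy":0.2},{"dx":-1,"dy":0.2},{"dx":-0.8,"dy":0.2},{"dx":0}]}}

```text
invalid input
```

```bash
python3 - <<'E'
from h import *
o=robot.get_obs(); print(o['tool_pos'],o['ee_rot'])
im,c=snap('wrist','w1.png'); import pickle; pickle.dump(c,open('w1.pkl','wb'))
print(proj(c,[.458,.268,.14]),proj(c,[.502,.195,.034]),proj(c,[.414,.34,.104]))
E
```

```text
[0.22204431 0.50290435 0.30177671] [-3.13991289e+00 -1.48616974e-04  2.72579379e+00]
[np.float64(178.5), np.float64(592.4)] [np.float64(172.6), np.float64(531.2)] [np.float64(237.7), np.float64(492.3)]
```

View pics/w1.png

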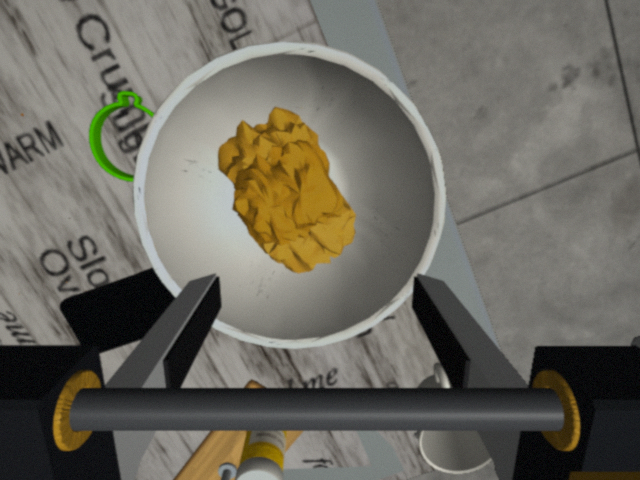

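The calls were refused and the view is the same as before. Each row probably needs all seven fields.

Emit:
{"api": "carry_out", "payload": {"deltas": [{"dx":0,"dy":0,"dz":0,"wx":0,"wy":0,"wz":0.85,"gripper":0},{"dx":0,"dy":0,"dz":0,"wx":0,"wy":0,"wz":0.85,"gripper":0},{"dx":0,"dy":0,"dz":0,"wx":0,"wy":0,"wz":0.85,"gripper":0},{"dx":0,"dy":0,"dz":0,"wx":0,"wy":0,"wz":0.85,"gripper":0},{"dx":0,"dy":0,"dz":0,"wx":0,"wy":0,"wz":0.85,"gripper":0},{"dx":0,"dy":0,"dz":0,"wx":0,"wy":0,"wz":0.85,"gripper":0}]}}

```text
time: 0.7
tool_pos: [0.2221, 0.5031, 0.3023]
ee_rot: [-3.141, 0.0, 2.109]
wrist_force: [-0.2, 0.1, -0.7]
width: 0.0942
finger_force: 0.0
```

Emit:
{"api": "carry_out", "payload": {"deltas": [{"dx":-1,"dy":0.2,"dz":0,"wx":0,"wy":0,"wz":0,"gripper":0},{"dx":-1,"dy":0.2,"dz":0,"wx":0,"wy":0,"wz":0,"gripper":0},{"dx":-1,"dy":0.2,"dz":0,"wx":0,"wy":0,"wz":0,"gripper":0},{"dx":-1,"dy":0.2,"dz":0,"wx":0,"wy":0,"wz":0,"gripper":0},{"dx":-1,"dy":0.2,"dz":0,"wx":0,"wy":0,"wz":0,"gripper":0},{"dx":-1,"dy":0.2,"dz":0,"wx":0,"wy":0,"wz":0,"gripper":0},{"dx":-1,"dy":0.2,"dz":0,"wx":0,"wy":0,"wz":0,"gripper":0},{"dx":-1,"dy":0.2,"dz":0,"wx":0,"wy":0,"wz":0,"gripper":0},{"dx":-1,"dy":0.2,"dz":0,"wx":0,"wy":0,"wz":0,"gripper":0},{"dx":-1,"dy":0.2,"dz":0,"wx":0,"wy":0,"wz":0,"gripper":0},{"dx":-1,"dy":0.2,"dz":0,"wx":0,"wy":0,"wz":0,"gripper":0},{"dx":-1,"dy":0.2,"dz":0,"wx":0,"wy":0,"wz":0,"gripper":0},{"dx":-1,"dy":0.2,"dz":0,"wx":0,"wy":0,"wz":0,"gripper":0},{"dx":-1,"dy":0.2,"dz":0,"wx":0,"wy":0,"wz":0,"gripper":0},{"dx":-1,"dy":0.2,"dz":0,"wx":0,"wy":0,"wz":0,"gripper":0},{"dx":-1,"dy":0.2,"dz":0,"wx":0,"wy":0,"wz":0,"gripper":0},{"dx":-1,"dy":0.2,"dz":0,"wx":0,"wy":0,"wz":0,"gripper":0},{"dx":-1,"dy":0.2,"dz":0,"wx":0,"wy":0,"wz":0,"gripper":0},{"dx":-0.8,"dy":0.2,"dz":0,"wx":0,"wy":0,"wz":0,"gripper":0},{"dx":0,"dy":0,"dz":0,"wx":0,"wy":0,"wz":0,"gripper":0}]}}

```text
time: 2.37
tool_pos: [0.4831, 0.2184, 0.3021]
ee_rot: [-3.141, 0.001, 2.11]
wrist_force: [-0.6, 0.0, -1.1]
width: 0.0937
finger_force: 0.0
```

```bash
python3 - <<'E'
from h import *
o=robot.get_obs(); print(o['time'],o['tool_pos'],o['ee_rot'])
im,c=snap('wrist','w2.png'); import pickle; pickle.dump(c,open('w2.pkl','wb'))
print(proj(c,[.458,.268,.14]),proj(c,[.502,.195,.034]),proj(c,[.414,.34,.104]))
E
```

```text
2.3667 [0.48308768 0.21842715 0.30209227] [-3.14090190e+00  1.11588909e-03  2.11022928e+00]
[np.float64(324.5), np.float64(163.9)] [np.float64(321.9), np.float64(244.6)] [np.float64(323.0), np.float64(24.1)]
```

View pics/w2.png

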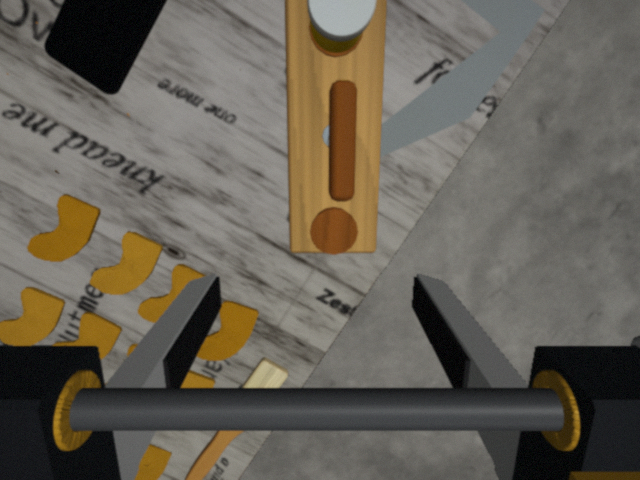

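The wrist view shows the caddy from above: empty stand at (334,231), bar spanning (343,82) to (342,200), seated cap at (342,8). I'll segment the brown parts to measure them.

```bash
python3 - <<'E'
from h import *; import pickle
c=pickle.load(open('w2.pkl','rb')); im=cv2.imread('pics/w2.png'); 
b,g,r=[im[...,i].astype(int) for i in range(3)]
m=((r>85)&(g<0.62*r)&(b<0.45*r)).astype(np.uint8); m[:, :285]=0; m[:,390:]=0; m[260:]=0
m=cv2.morphologyEx(m,cv2.MORPH_OPEN,np.ones((3,3)))
for k in cv2.findContours(m,0,2)[0]:
    if cv2.contourArea(k)>300: print(cv2.contourArea(k),cv2.boundingRect(k),cv2.minAreaRect(k))
E=ray(c,334,230.5,.034);G=ray(c,342.5,141,.14);print(E,G)
a,b2=ray(c,343,82,.14),ray(c,342,200,.14);print(np.linalg.norm(a-b2),np.degrees(np.arctan2(*(a-b2)[[1,0]])))
for u in(311,357):print(ray(c,u,230,.034))
print(np.linalg.norm(E-G-[0,0,E[2]-G[2]]),np.degrees(np.arctan2(*(G-E)[[1,0]])))
e=[ray(c,290,250,.016),ray(c,288,80,.016),ray(c,376,250,.016),ray(c,383,80,.016)]
print([np.degrees(np.arctan2(*(e[i+1]-e[i])[[1,0]])) for i in(0,2)],np.linalg.norm(e[2]-e[0]))
E
```

```text
1513.0 (312, 208, 44, 45) ((333.5, 230.0), (44.0, 43.0), 90.0)
2349.0 (332, 81, 24, 119) ((343.3807373046875, 139.98654174804688), (21.75572967529297, 117.97212219238281), 1.2453643083572388)
[0.50449154 0.21230223 0.034     ] [0.4601989  0.28517055 0.14      ]
0.06910085100357191 121.48478010636148
[0.48618861 0.20188987 0.034     ]
[0.52229636 0.22352349 0.034     ]
0.08527385834052287 121.29311610893714
[np.float64(120.52206968011232), np.float64(121.08297697968989)] 0.083951746651255
```

Spacing and sizes agree with the given ones: empty stand at (0.504, 0.212), grip at (0.460, 0.285), axis at 121.3°. Next, the loose tub.

Emit:
{"api": "carry_out", "payload": {"deltas": [{"dx":-1,"dy":-0.53,"dz":0,"wx":0,"wy":0,"wz":0,"gripper":0},{"dx":-1,"dy":-0.53,"dz":0,"wx":0,"wy":0,"wz":0,"gripper":0},{"dx":-1,"dy":-0.53,"dz":0,"wx":0,"wy":0,"wz":0,"gripper":0},{"dx":-1,"dy":-0.53,"dz":0,"wx":0,"wy":0,"wz":0,"gripper":0},{"dx":-1,"dy":-0.53,"dz":0,"wx":0,"wy":0,"wz":0,"gripper":0},{"dx":-1,"dy":-0.53,"dz":0,"wx":0,"wy":0,"wz":0,"gripper":0},{"dx":-1,"dy":-0.53,"dz":0,"wx":0,"wy":0,"wz":0,"gripper":0},{"dx":-1,"dy":-0.53,"dz":0,"wx":0,"wy":0,"wz":0,"gripper":0},{"dx":-1,"dy":-0.53,"dz":0,"wx":0,"wy":0,"wz":0,"gripper":0},{"dx":-1,"dy":-0.53,"dz":0,"wx":0,"wy":0,"wz":0,"gripper":0},{"dx":-1,"dy":-0.53,"dz":0,"wx":0,"wy":0,"wz":0,"gripper":0},{"dx":-1,"dy":-0.53,"dz":0,"wx":0,"wy":0,"wz":0,"gripper":0},{"dx":-1,"dy":-0.53,"dz":0,"wx":0,"wy":0,"wz":0,"gripper":0},{"dx":-1,"dy":-0.53,"dz":0,"wx":0,"wy":0,"wz":0,"gripper":0},{"dx":-1,"dy":-0.53,"dz":0,"wx":0,"wy":0,"wz":0,"gripper":0},{"dx":-1,"dy":-0.53,"dz":0,"wx":0,"wy":0,"wz":0,"gripper":0},{"dx":-1,"dy":-0.53,"dz":0,"wx":0,"wy":0,"wz":0,"gripper":0},{"dx":-1,"dy":-0.53,"dz":0,"wx":0,"wy":0,"wz":0,"gripper":0},{"dx":-1,"dy":-0.53,"dz":0,"wx":0,"wy":0,"wz":0,"gripper":0},{"dx":-1,"dy":-0.53,"dz":0,"wx":0,"wy":0,"wz":0,"gripper":0}]}}

```text
time: 4.08
tool_pos: [0.5068, -0.2313, 0.3026]
ee_rot: [3.141, -0.001, 2.115]
wrist_force: [-0.3, 0.4, 0.9]
width: 0.0938
finger_force: 0.0
```

Emit:
{"api": "carry_out", "payload": {"deltas": [{"dx":-0.96,"dy":-0.49,"dz":0.2,"wx":0,"wy":0,"wz":0,"gripper":0},{"dx":-0.96,"dy":-0.49,"dz":0.2,"wx":0,"wy":0,"wz":0,"gripper":0},{"dx":-0.96,"dy":-0.49,"dz":0.2,"wx":0,"wy":0,"wz":0,"gripper":0},{"dx":-0.96,"dy":-0.49,"dz":0.2,"wx":0,"wy":0,"wz":0,"gripper":0},{"dx":-0.96,"dy":-0.49,"dz":0.2,"wx":0,"wy":0,"wz":0,"gripper":0},{"dx":-0.96,"dy":-0.49,"dz":0.2,"wx":0,"wy":0,"wz":0,"gripper":0},{"dx":-0.96,"dy":-0.49,"dz":0.2,"wx":0,"wy":0,"wz":0,"gripper":0},{"dx":-0.96,"dy":-0.49,"dz":0.2,"wx":0,"wy":0,"wz":0,"gripper":0},{"dx":-0.96,"dy":-0.49,"dz":0.2,"wx":0,"wy":0,"wz":0,"gripper":0},{"dx":-0.96,"dy":-0.49,"dz":0.2,"wx":0,"wy":0,"wz":0,"gripper":0},{"dx":-0.96,"dy":-0.49,"dz":0.2,"wx":0,"wy":0,"wz":0,"gripper":0},{"dx":0,"dy":0,"dz":0,"wx":0,"wy":0,"wz":0,"gripper":0},{"dx":0,"dy":0,"dz":0,"wx":0,"wy":0,"wz":0,"gripper":0}]}}

```text
time: 5.17
tool_pos: [0.5237, -0.4676, 0.2573]
ee_rot: [3.141, -0.003, 2.114]
wrist_force: [-0.3, -0.2, 0.4]
width: 0.0943
finger_force: 0.0
```

```bash
python3 - <<'E'
from h import *
o=robot.get_obs(); print(o['time'],o['tool_pos'],o['ee_rot'],o['joint_positions'])
im,c=snap('wrist','w3.png'); import pickle; pickle.dump(c,open('w3.pkl','wb'))
print(proj(c,[.507,-.446,.07]))
E
```

```text
5.1667 [ 0.52373968 -0.46758425  0.25731578] [ 3.14132347e+00 -2.78921291e-03  2.11358488e+00] [-8.09828924e-01  4.43892505e-01  1.02106348e+00  8.71662584e-04
  1.67930145e+00 -1.35252386e+00]
[np.float64(312.9), np.float64(202.3)]
```

View pics/w3.png

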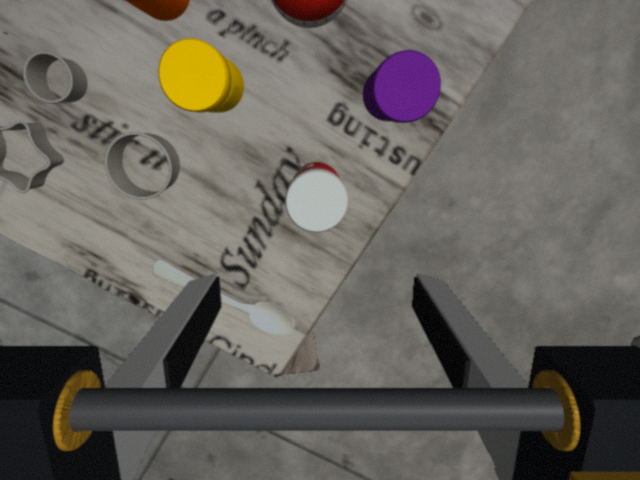

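The wrist view shows the white cap at (317,200). The yellow tub is at (200,75) and the purple one at (403,86), both clear of the finger line.

```bash
cat >> h.py <<'E'
def delta(P,o):
    from scipy.spatial.transform import Rotation as Ro
    return (Ro.from_euler('xyz',o['ee_rot']).as_matrix().T@(np.array(P)-o['tool_pos'])/.02).round(2)
E
python3 - <<'E'
from h import *; import pickle
c=pickle.load(open('w3.pkl','rb')); im=cv2.imread('pics/w3.png')
m=((im.min(2)>150)).astype(np.uint8); m[:150]=0;m[250:]=0;m[:,:270]=0;m[:,370:]=0
k=max(cv2.findContours(m,0,2)[0],key=cv2.contourArea);(u,v),r=cv2.minEnclosingCircle(k);print(u,v,r)
P=ray(c,u,v,.07);print(P,np.linalg.norm(ray(c,u+r,v,.07)-ray(c,u-r,v,.07)))
print(delta([P[0],P[1],.040+.078],robot.get_obs()))
E
```

```text
316.9929504394531 200.96478271484375 30.594240188598633
[ 0.50891094 -0.44373069  0.07      ] 0.04222427051903688
[ 1.37 -0.05  7.01]
```

Emit:
{"api": "carry_out", "payload": {"deltas": [{"dx":0.7,"dy":-0.02,"dz":0.4,"wx":0,"wy":0,"wz":0,"gripper":0},{"dx":0.67,"dy":-0.03,"dz":0.6,"wx":0,"wy":0,"wz":0,"gripper":0},{"dx":0,"dy":0,"dz":1,"wx":0,"wy":0,"wz":0,"gripper":0},{"dx":0,"dy":0,"dz":1,"wx":0,"wy":0,"wz":0,"gripper":0},{"dx":0,"dy":0,"dz":1,"wx":0,"wy":0,"wz":0,"gripper":0},{"dx":0,"dy":0,"dz":1,"wx":0,"wy":0,"wz":0,"gripper":0},{"dx":0,"dy":0,"dz":1,"wx":0,"wy":0,"wz":0,"gripper":0},{"dx":0,"dy":0,"dz":0.6,"wx":0,"wy":0,"wz":0,"gripper":0},{"dx":0,"dy":0,"dz":0.4,"wx":0,"wy":0,"wz":0,"gripper":0},{"dx":0,"dy":0,"dz":0,"wx":0,"wy":0,"wz":0,"gripper":0},{"dx":0,"dy":0,"dz":0,"wx":0,"wy":0,"wz":0,"gripper":0}]}}

```text
time: 6.13
tool_pos: [0.5089, -0.4447, 0.1193]
ee_rot: [3.141, 0.001, 2.114]
wrist_force: [-0.2, -0.5, -0.0]
width: 0.0938
finger_force: 0.0
```

Emit:
{"api": "carry_out", "payload": {"deltas": [{"dx":0,"dy":0,"dz":0,"wx":0,"wy":0,"wz":0,"gripper":60},{"dx":0,"dy":0,"dz":0,"wx":0,"wy":0,"wz":0,"gripper":100},{"dx":0,"dy":0,"dz":0,"wx":0,"wy":0,"wz":0,"gripper":130},{"dx":0,"dy":0,"dz":0,"wx":0,"wy":0,"wz":0,"gripper":160},{"dx":0,"dy":0,"dz":0,"wx":0,"wy":0,"wz":0,"gripper":255},{"dx":0,"dy":0,"dz":0,"wx":0,"wy":0,"wz":0,"gripper":255},{"dx":0,"dy":0,"dz":0,"wx":0,"wy":0,"wz":0,"gripper":255},{"dx":0,"dy":0,"dz":0,"wx":0,"wy":0,"wz":0,"gripper":255},{"dx":0,"dy":0,"dz":0,"wx":0,"wy":0,"wz":0,"gripper":255},{"dx":0,"dy":0,"dz":0,"wx":0,"wy":0,"wz":0,"gripper":255}]}}

```text
time: 6.97
tool_pos: [0.5086, -0.445, 0.1186]
ee_rot: [3.141, -0.0, 2.114]
wrist_force: [0.5, -0.6, 0.5]
width: 0.0436
finger_force: 30.0
```

Emit:
{"api": "carry_out", "payload": {"deltas": [{"dx":0,"dy":0,"dz":-0.5,"wx":0,"wy":0,"wz":0,"gripper":255},{"dx":0,"dy":0,"dz":-1,"wx":0,"wy":0,"wz":0,"gripper":255},{"dx":0,"dy":0,"dz":-1,"wx":0,"wy":0,"wz":0,"gripper":255},{"dx":0,"dy":0,"dz":-1,"wx":0,"wy":0,"wz":0,"gripper":255},{"dx":0,"dy":0,"dz":-1,"wx":0,"wy":0,"wz":0,"gripper":255},{"dx":0.9,"dy":0.6,"dz":-0.35,"wx":0,"wy":0,"wz":0,"gripper":255},{"dx":0.9,"dy":0.6,"dz":-0.35,"wx":0,"wy":0,"wz":0,"gripper":255},{"dx":0.9,"dy":0.6,"dz":-0.35,"wx":0,"wy":0,"wz":0,"gripper":255},{"dx":0.9,"dy":0.6,"dz":-0.35,"wx":0,"wy":0,"wz":0,"gripper":255},{"dx":0.9,"dy":0.6,"dz":-0.35,"wx":0,"wy":0,"wz":0,"gripper":255},{"dx":0.9,"dy":0.6,"dz":-0.35,"wx":0,"wy":0,"wz":0,"gripper":255},{"dx":0.9,"dy":0.6,"dz":-0.35,"wx":0,"wy":0,"wz":0,"gripper":255},{"dx":0.9,"dy":0.6,"dz":-0.35,"wx":0,"wy":0,"wz":0,"gripper":255},{"dx":0.9,"dy":0.6,"dz":-0.35,"wx":0,"wy":0,"wz":0,"gripper":255},{"dx":0.9,"dy":0.6,"dz":-0.35,"wx":0,"wy":0,"wz":0,"gripper":255},{"dx":0.9,"dy":0.6,"dz":-0.35,"wx":0,"wy":0,"wz":0,"gripper":255},{"dx":0.9,"dy":0.6,"dz":-0.35,"wx":0,"wy":0,"wz":0,"gripper":255},{"dx":0.9,"dy":0.6,"dz":-0.35,"wx":0,"wy":0,"wz":0,"gripper":255},{"dx":0.9,"dy":0.6,"dz":-0.35,"wx":0,"wy":0,"wz":0,"gripper":255},{"dx":0.9,"dy":0.6,"dz":-0.35,"wx":0,"wy":0,"wz":0,"gripper":255}]}}

```text
time: 8.63
tool_pos: [0.5227, -0.1198, 0.3146]
ee_rot: [3.141, 0.0, 2.114]
wrist_force: [0.2, -1.2, -1.3]
width: 0.0431
finger_force: 30.0
```

Emit:
{"api": "carry_out", "payload": {"deltas": [{"dx":0.9,"dy":0.6,"dz":0,"wx":0,"wy":0,"wz":0,"gripper":255},{"dx":0.9,"dy":0.6,"dz":0,"wx":0,"wy":0,"wz":0,"gripper":255},{"dx":0.9,"dy":0.6,"dz":0,"wx":0,"wy":0,"wz":0,"gripper":255},{"dx":0.9,"dy":0.6,"dz":0,"wx":0,"wy":0,"wz":0,"gripper":255},{"dx":0.9,"dy":0.6,"dz":0,"wx":0,"wy":0,"wz":0,"gripper":255},{"dx":0.9,"dy":0.6,"dz":0,"wx":0,"wy":0,"wz":0,"gripper":255},{"dx":0.9,"dy":0.6,"dz":0,"wx":0,"wy":0,"wz":0,"gripper":255},{"dx":0.9,"dy":0.6,"dz":0,"wx":0,"wy":0,"wz":0,"gripper":255},{"dx":0.9,"dy":0.6,"dz":0,"wx":0,"wy":0,"wz":0,"gripper":255},{"dx":0.9,"dy":0.6,"dz":0,"wx":0,"wy":0,"wz":0,"gripper":255},{"dx":0.9,"dy":0.6,"dz":0,"wx":0,"wy":0,"wz":0,"gripper":255},{"dx":0.9,"dy":0.6,"dz":0,"wx":0,"wy":0,"wz":0,"gripper":255},{"dx":0.5,"dy":0.3,"dz":0,"wx":0,"wy":0,"wz":0,"gripper":255},{"dx":0,"dy":0,"dz":0,"wx":0,"wy":0,"wz":0,"gripper":255},{"dx":0,"dy":0,"dz":0,"wx":0,"wy":0,"wz":0,"gripper":255}]}}

```text
time: 9.88
tool_pos: [0.5346, 0.15, 0.3138]
ee_rot: [-3.141, 0.001, 2.115]
wrist_force: [0.1, -0.2, -1.1]
width: 0.0432
finger_force: 30.0
```

```bash
python3 - <<'E'
from h import *; import pickle
o=robot.get_obs(); print(o['time'],o['tool_pos'],o['ee_rot'],o['width'],o['finger_force'])
im,c=snap('wrist','w4.png'); pickle.dump(c,open('w4.pkl','wb'))
print(proj(c,[.5045,.2123,.034]),proj(c,[.460,.285,.14]),delta([.5045,.2123,.154],o))
r,g,b=[im[...,i].astype(int) for i in range(3)]
m=((r>85)&(g<0.62*r)&(b<0.45*r)).astype(np.uint8); m[:, :240]=0; m[:,420:]=0
m=cv2.morphologyEx(m,cv2.MORPH_OPEN,np.ones((3,3)))
for k in cv2.findContours(m,0,2)[0]:
    if cv2.contourArea(k)>300: print(cv2.contourArea(k),cv2.boundingRect(k))
E
```

```text
9.8833 [0.53460176 0.14997765 0.31384377] [-3.14111980e+00  8.19030960e-04  2.11471439e+00] 0.043192624764765195 29.999753313604742
[np.float64(324.7), np.float64(134.2)] [np.float64(328.8), np.float64(-13.5)] [3.45 0.33 7.99]
1789.0 (285, 241, 78, 56)
1691.5 (301, 112, 47, 48)
1167.5 (319, 0, 23, 56)
```

View pics/w4.png

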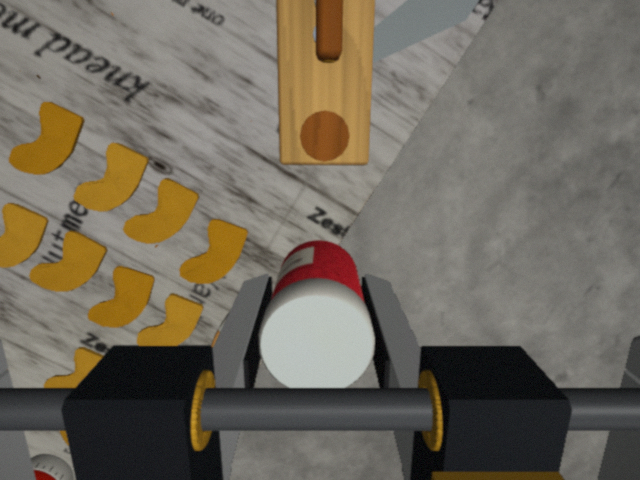

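The wrist view shows the tub held upright, cap at (318,337), and the empty stand at (324.5,136), about 1 px from where I predicted it. A quick check of the tub's offset in the grip comes next.

```bash
python3 - <<'E'
from h import *; import pickle
c=pickle.load(open('w4.pkl','rb')); im=cv2.imread('pics/w4.png'); o=robot.get_obs()
m=((im.min(2)>150)&(np.ptp(im,axis=2)<35)).astype(np.uint8); m[:270]=0;m[400:]=0;m[:,:255]=0;m[:,380:]=0
m=cv2.morphologyEx(m,cv2.MORPH_OPEN,np.ones((5,5)))
k=max(cv2.findContours(m,0,2)[0],key=cv2.contourArea);e=cv2.fitEllipse(cv2.convexHull(k));print(e,cv2.boundingRect(k))
z=o['tool_pos'][2]-.1186+.07
P=ray(c,*e[0],z);print(z,delta(P,o)*20,'mm'); x,y,w,h=cv2.boundingRect(k)
print(np.linalg.norm(ray(c,x,e[0][1],z)-ray(c,x+w,e[0][1],z)))
S=ray(c,324.5,135.7,.034);print(S,delta([S[0],S[1],.154],o))
E
```

```text
((317.42041015625, 342.14727783203125), (99.0403823852539, 114.26024627685547), 83.18651580810547) (261, 293, 113, 95)
0.2652343155762987 [ 2.4 -0.4 48.6] mm
0.04210005555584624
[0.50498394 0.21113163 0.034     ] [3.42 0.33 7.99]
```

Emit:
{"api": "carry_out", "payload": {"deltas": [{"dx":0.85,"dy":0.09,"dz":0,"wx":0,"wy":0,"wz":0,"gripper":255},{"dx":0.85,"dy":0.09,"dz":0,"wx":0,"wy":0,"wz":0,"gripper":255},{"dx":0.85,"dy":0.09,"dz":0,"wx":0,"wy":0,"wz":0,"gripper":255},{"dx":0.8,"dy":0.08,"dz":0,"wx":0,"wy":0,"wz":0,"gripper":255},{"dx":0,"dy":0,"dz":0.8,"wx":0,"wy":0,"wz":0,"gripper":255},{"dx":0,"dy":0,"dz":1,"wx":0,"wy":0,"wz":0,"gripper":255},{"dx":0,"dy":0,"dz":1,"wx":0,"wy":0,"wz":0,"gripper":255},{"dx":0,"dy":0,"dz":1,"wx":0,"wy":0,"wz":0,"gripper":255},{"dx":0,"dy":0,"dz":1,"wx":0,"wy":0,"wz":0,"gripper":255},{"dx":0,"dy":0,"dz":1,"wx":0,"wy":0,"wz":0,"gripper":255},{"dx":0,"dy":0,"dz":0.8,"wx":0,"wy":0,"wz":0,"gripper":255},{"dx":0,"dy":0,"dz":0.6,"wx":0,"wy":0,"wz":0,"gripper":255},{"dx":0,"dy":0,"dz":0.35,"wx":0,"wy":0,"wz":0,"gripper":255},{"dx":0,"dy":0,"dz":0.2,"wx":0,"wy":0,"wz":0,"gripper":255},{"dx":0,"dy":0,"dz":0,"wx":0,"wy":0,"wz":0,"gripper":255},{"dx":0,"dy":0,"dz":0,"wx":0,"wy":0,"wz":0,"gripper":255},{"dx":0,"dy":0,"dz":0,"wx":0,"wy":0,"wz":0,"gripper":255}]}}

```text
time: 11.35
tool_pos: [0.5068, 0.2112, 0.16]
ee_rot: [3.139, 0.001, 2.114]
wrist_force: [0.2, 1.2, -1.1]
width: 0.0432
finger_force: 30.0
```

```bash
python3 - <<'E'
from h import *
im,c=snap('side','s1.png'); im2,_=snap('scene','sc1.png')
a=cv2.resize(im[140:230,210:330],(480,360),interpolation=3)
cv2.imwrite('pics/s1c.png',a[:,:,::-1])
E
```

```text
(no output)
```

View pics/s1c.png

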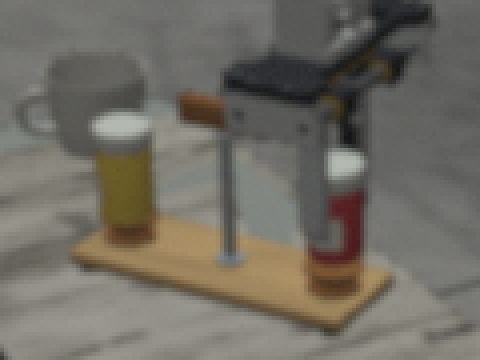

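The side crop shows the tub upright just above the empty stand, on its axis at about (335,260), with a few mm of gap. I'll lower it gently until it touches.

Emit:
{"api": "carry_out", "payload": {"deltas": [{"dx":0,"dy":-0.07,"dz":0.1,"wx":0,"wy":0,"wz":0,"gripper":255},{"dx":0,"dy":0,"dz":0.1,"wx":0,"wy":0,"wz":0,"gripper":255},{"dx":0,"dy":0,"dz":0.05,"wx":0,"wy":0,"wz":0,"gripper":255},{"dx":0,"dy":0,"dz":0,"wx":0,"wy":0,"wz":0,"gripper":255},{"dx":0,"dy":0,"dz":0,"wx":0,"wy":0,"wz":0,"gripper":255}]}}

```text
time: 11.87
tool_pos: [0.5048, 0.2103, 0.1535]
ee_rot: [-3.141, -0.0, 2.114]
wrist_force: [-0.4, 0.8, -0.6]
width: 0.0435
finger_force: 30.0
```

Emit:
{"api": "carry_out", "payload": {"deltas": [{"dx":0,"dy":0,"dz":0.05,"wx":0,"wy":0,"wz":0,"gripper":255},{"dx":0,"dy":0,"dz":0,"wx":0,"wy":0,"wz":0,"gripper":255},{"dx":0,"dy":0,"dz":0,"wx":0,"wy":0,"wz":0,"gripper":255}]}}

```text
time: 12.12
tool_pos: [0.505, 0.2104, 0.1527]
ee_rot: [3.142, -0.0, 2.114]
wrist_force: [-0.4, 0.2, -1.0]
width: 0.0432
finger_force: 30.0
```

Emit:
{"api": "carry_out", "payload": {"deltas": [{"dx":0,"dy":0,"dz":0.04,"wx":0,"wy":0,"wz":0,"gripper":255},{"dx":0,"dy":0,"dz":0.03,"wx":0,"wy":0,"wz":0,"gripper":255},{"dx":0,"dy":0,"dz":0,"wx":0,"wy":0,"wz":0,"gripper":255},{"dx":0,"dy":0,"dz":0,"wx":0,"wy":0,"wz":0,"gripper":255}]}}

```text
time: 12.45
tool_pos: [0.5051, 0.2104, 0.1525]
ee_rot: [3.141, 0.0, 2.114]
wrist_force: [-1.0, -0.2, 5.5]
width: 0.0434
finger_force: 30.0
```

Contact at 5.5 N. Release and rise.

Emit:
{"api": "carry_out", "payload": {"deltas": [{"dx":0,"dy":0,"dz":-0.02,"wx":0,"wy":0,"wz":0,"gripper":120},{"dx":0,"dy":0,"dz":0,"wx":0,"wy":0,"wz":0,"gripper":80},{"dx":0,"dy":0,"dz":0,"wx":0,"wy":0,"wz":0,"gripper":40},{"dx":0,"dy":0,"dz":0,"wx":0,"wy":0,"wz":0,"gripper":0},{"dx":0,"dy":0,"dz":0,"wx":0,"wy":0,"wz":0,"gripper":0},{"dx":0,"dy":0,"dz":0,"wx":0,"wy":0,"wz":0,"gripper":0},{"dx":0,"dy":0,"dz":0,"wx":0,"wy":0,"wz":0,"gripper":0},{"dx":0,"dy":0,"dz":-0.3,"wx":0,"wy":0,"wz":0,"gripper":0},{"dx":0,"dy":0,"dz":-0.6,"wx":0,"wy":0,"wz":0,"gripper":0},{"dx":0,"dy":0,"dz":-1,"wx":0,"wy":0,"wz":0,"gripper":0},{"dx":0,"dy":0,"dz":-1,"wx":0,"wy":0,"wz":0,"gripper":0},{"dx":0,"dy":0,"dz":-1,"wx":0,"wy":0,"wz":0,"gripper":0},{"dx":0,"dy":0,"dz":-1,"wx":0,"wy":0,"wz":0,"gripper":0},{"dx":0,"dy":0,"dz":-1,"wx":0,"wy":0,"wz":0,"gripper":0},{"dx":0,"dy":0,"dz":-1,"wx":0,"wy":0,"wz":0,"gripper":0},{"dx":0,"dy":0,"dz":-0.6,"wx":0,"wy":0,"wz":0,"gripper":0},{"dx":0,"dy":0,"dz":0,"wx":0,"wy":0,"wz":0,"gripper":0},{"dx":0,"dy":0,"dz":0,"wx":0,"wy":0,"wz":0,"gripper":0}]}}

```text
time: 13.95
tool_pos: [0.5051, 0.2104, 0.3027]
ee_rot: [3.139, 0.0, 2.114]
wrist_force: [-0.5, -0.3, -0.3]
width: 0.0939
finger_force: 0.0
```

```bash
python3 - <<'E'
from h import *; import pickle
o=robot.get_obs(); print(o['time'],o['tool_pos'],o['ee_rot'],o['width'])
im,c=snap('wrist','w5.png')
r,g,b=[im[...,i].astype(int) for i in range(3)]
m=((r>85)&(g<0.62*r)&(b<0.45*r)).astype(np.uint8); m[:, :240]=0; m[:,420:]=0
w=((im.min(2)>150)&(np.ptp(im,axis=2)<35)).astype(np.uint8);w[:, :270]=0; w[:,390:]=0;w[350:]=0
for n,q in(('brown',m),('white',w)):
  q=cv2.morphologyEx(q,cv2.MORPH_OPEN,np.ones((3,3)))
  for k in cv2.findContours(q,0,2)[0]:
    if cv2.contourArea(k)>300:
        print(n,cv2.contourArea(k),cv2.boundingRect(k),cv2.minEnclosingCircle(k))
        if n=='white': print(ray(c,*cv2.minEnclosingCircle(k)[0],.104))
        else: R=cv2.minAreaRect(k);print(R,ray(c,*R[0],.14),delta([*ray(c,*R[0],.14)[:2],.207],o))
print('expected cap',proj(c,[.5048,.2117,.104]),'bar',proj(c,[.460,.285,.14]))
E
```

```text
13.95 [0.50511263 0.21039684 0.30270572] [3.13946751e+00 4.95462446e-04 2.11381692e+00] 0.09393967055506686
brown 2530.0 (308, 48, 23, 123) ((317.0, 109.0), 61.131107330322266)
((319.0, 109.0), (122.0, 22.0), 90.0) [0.46077255 0.2857566  0.14      ] [4.37 0.04 4.78]
white 2352.0 (290, 206, 56, 55) ((317.31573486328125, 232.73341369628906), 28.247568130493164)
[0.50458969 0.21182529 0.104     ]
expected cap [np.float64(317.5), np.float64(233.0)] bar [np.float64(317.2), np.float64(109.4)]
```

View pics/w5.png

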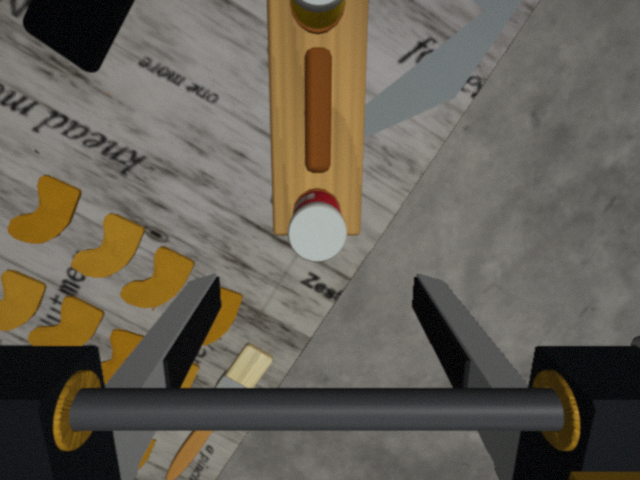

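The wrist view shows the tub upright on the stand with its cap at (317,233), within 1 mm of centre, and the bar at (318,109). Now the bar grasp.

Emit:
{"api": "carry_out", "payload": {"deltas": [{"dx":0.9,"dy":0.01,"dz":0,"wx":0,"wy":0,"wz":0,"gripper":0},{"dx":0.9,"dy":0.01,"dz":0,"wx":0,"wy":0,"wz":0,"gripper":0},{"dx":0.9,"dy":0,"dz":0,"wx":0,"wy":0,"wz":0,"gripper":0},{"dx":0.9,"dy":0,"dz":0,"wx":0,"wy":0,"wz":0,"gripper":0},{"dx":0.73,"dy":0,"dz":0,"wx":0,"wy":0,"wz":0,"gripper":0},{"dx":0,"dy":0,"dz":0.6,"wx":0,"wy":0,"wz":0,"gripper":0},{"dx":0,"dy":0,"dz":1,"wx":0,"wy":0,"wz":0,"gripper":0},{"dx":0,"dy":0,"dz":1,"wx":0,"wy":0,"wz":0,"gripper":0},{"dx":0,"dy":0,"dz":1,"wx":0,"wy":0,"wz":0,"gripper":0},{"dx":0,"dy":0,"dz":0.7,"wx":0,"wy":0,"wz":0,"gripper":0},{"dx":0,"dy":0,"dz":0.5,"wx":0,"wy":0,"wz":0,"gripper":0},{"dx":0,"dy":0,"dz":0,"wx":0,"wy":0,"wz":0,"gripper":0},{"dx":0,"dy":0,"dz":0,"wx":0,"wy":0,"wz":0,"gripper":0},{"dx":0,"dy":0,"dz":0,"wx":0,"wy":0,"wz":0,"gripper":0}]}}

```text
time: 15.17
tool_pos: [0.461, 0.2846, 0.2062]
ee_rot: [3.141, 0.0, 2.113]
wrist_force: [-0.5, -0.2, -1.0]
width: 0.094
finger_force: 0.0
```

Emit:
{"api": "carry_out", "payload": {"deltas": [{"dx":0,"dy":0,"dz":0,"wx":0,"wy":0,"wz":0,"gripper":80},{"dx":0,"dy":0,"dz":0,"wx":0,"wy":0,"wz":0,"gripper":130},{"dx":0,"dy":0,"dz":0,"wx":0,"wy":0,"wz":0,"gripper":170},{"dx":0,"dy":0,"dz":0,"wx":0,"wy":0,"wz":0,"gripper":190},{"dx":0,"dy":0,"dz":0,"wx":0,"wy":0,"wz":0,"gripper":195},{"dx":0,"dy":0,"dz":0,"wx":0,"wy":0,"wz":0,"gripper":200},{"dx":0,"dy":0,"dz":0,"wx":0,"wy":0,"wz":0,"gripper":204},{"dx":0,"dy":0,"dz":0,"wx":0,"wy":0,"wz":0,"gripper":207},{"dx":0,"dy":0,"dz":0,"wx":0,"wy":0,"wz":0,"gripper":210},{"dx":0,"dy":0,"dz":0,"wx":0,"wy":0,"wz":0,"gripper":213},{"dx":0,"dy":0,"dz":0,"wx":0,"wy":0,"wz":0,"gripper":255},{"dx":0,"dy":0,"dz":0,"wx":0,"wy":0,"wz":0,"gripper":255},{"dx":0,"dy":0,"dz":0,"wx":0,"wy":0,"wz":0,"gripper":255},{"dx":0,"dy":0,"dz":0,"wx":0,"wy":0,"wz":0,"gripper":255}]}}

```text
time: 16.33
tool_pos: [0.4609, 0.2849, 0.2058]
ee_rot: [3.14, -0.0, 2.114]
wrist_force: [1.7, 1.6, -1.6]
width: 0.0159
finger_force: 30.0
```

Emit:
{"api": "carry_out", "payload": {"deltas": [{"dx":0,"dy":0,"dz":-0.03,"wx":0,"wy":0,"wz":0,"gripper":255},{"dx":0,"dy":0,"dz":-0.05,"wx":0,"wy":0,"wz":0,"gripper":255},{"dx":0,"dy":0,"dz":-0.07,"wx":0,"wy":0,"wz":0,"gripper":255},{"dx":0,"dy":0,"dz":-0.1,"wx":0,"wy":0,"wz":0,"gripper":255},{"dx":0,"dy":0,"dz":-0.1,"wx":0,"wy":0,"wz":0,"gripper":255},{"dx":0,"dy":0,"dz":-0.1,"wx":0,"wy":0,"wz":0,"gripper":255},{"dx":0,"dy":0,"dz":-0.07,"wx":0,"wy":0,"wz":0,"gripper":255},{"dx":0,"dy":0,"dz":-0.03,"wx":0,"wy":0,"wz":0,"gripper":255},{"dx":0,"dy":0,"dz":0,"wx":0,"wy":0,"wz":0,"gripper":255},{"dx":0,"dy":0,"dz":0,"wx":0,"wy":0,"wz":0,"gripper":255},{"dx":0,"dy":0,"dz":0,"wx":0,"wy":0,"wz":0,"gripper":255}]}}

```text
time: 17.25
tool_pos: [0.4605, 0.2846, 0.2166]
ee_rot: [-3.141, -0.0, 2.114]
wrist_force: [-0.3, 1.1, -6.3]
width: 0.0164
finger_force: 30.0
```

```bash
cat > chk.py <<'E'
from h import *; import sys
o=robot.get_obs(); print(o['time'],o['tool_pos'],o['ee_rot'],o['wrist_force'],o['wrist_torque'],o['width'])
im,c=snap('wrist',sys.argv[1])
dz=o['tool_pos'][2]-.2058
w=((im.min(2)>150)&(np.ptp(im,axis=2)<35)).astype(np.uint8);w[:, :240]=0; w[:,400:]=0
w=cv2.morphologyEx(w,cv2.MORPH_OPEN,np.ones((3,3)))
for k in cv2.findContours(w,0,2)[0]:
    if cv2.contourArea(k)>300: print('white',cv2.boundingRect(k),cv2.minEnclosingCircle(k))
for n,s in(('empty',-1),('full',1)):
    print(n,proj(c,np.array([.4605,.285,.104+dz])+s*.085*np.array([-.519,.855,0])))
E
python3 chk.py w6.png
```

```text
17.25 [0.46046632 0.28464554 0.21662603] [-3.14146159e+00 -6.00890180e-05  2.11379643e+00] [-0.29719972  1.05414176 -6.3050258 ] [-0.03549177 -0.00944215  0.0080257 ] 0.016410479109972457
white (285, 431, 63, 29) ((316.0, 438.5), 31.67422103881836)
white (270, 59, 95, 99) ((317.8983459472656, 108.11000061035156), 49.37437438964844)
empty [np.float64(318.8), np.float64(427.8)]
full [np.float64(318.6), np.float64(110.7)]
```

Weight is 6.3 N and the far cap is where a level caddy would put it. Continue the lift.

Emit:
{"api": "carry_out", "payload": {"deltas": [{"dx":0,"dy":0,"dz":-0.1,"wx":0,"wy":0,"wz":0,"gripper":255},{"dx":0,"dy":0,"dz":-0.2,"wx":0,"wy":0,"wz":0,"gripper":255},{"dx":0,"dy":0,"dz":-0.3,"wx":0,"wy":0,"wz":0,"gripper":255},{"dx":0,"dy":0,"dz":-0.4,"wx":0,"wy":0,"wz":0,"gripper":255},{"dx":0,"dy":0,"dz":-0.45,"wx":0,"wy":0,"wz":0,"gripper":255},{"dx":0,"dy":0,"dz":-0.45,"wx":0,"wy":0,"wz":0,"gripper":255},{"dx":0,"dy":0,"dz":-0.45,"wx":0,"wy":0,"wz":0,"gripper":255},{"dx":0,"dy":0,"dz":-0.45,"wx":0,"wy":0,"wz":0,"gripper":255},{"dx":0,"dy":0,"dz":-0.45,"wx":0,"wy":0,"wz":0,"gripper":255},{"dx":0,"dy":0,"dz":-0.45,"wx":0,"wy":0,"wz":0,"gripper":255},{"dx":0,"dy":0,"dz":-0.45,"wx":0,"wy":0,"wz":0,"gripper":255},{"dx":0,"dy":0,"dz":-0.45,"wx":0,"wy":0,"wz":0,"gripper":255},{"dx":0,"dy":0,"dz":-0.45,"wx":0,"wy":0,"wz":0,"gripper":255},{"dx":0,"dy":0,"dz":-0.45,"wx":0,"wy":0,"wz":0,"gripper":255},{"dx":0,"dy":0,"dz":-0.45,"wx":0,"wy":0,"wz":0,"gripper":255},{"dx":0,"dy":0,"dz":-0.45,"wx":0,"wy":0,"wz":0,"gripper":255},{"dx":0,"dy":0,"dz":-0.3,"wx":0,"wy":0,"wz":0,"gripper":255},{"dx":0,"dy":0,"dz":-0.2,"wx":0,"wy":0,"wz":0,"gripper":255},{"dx":0,"dy":0,"dz":-0.1,"wx":0,"wy":0,"wz":0,"gripper":255},{"dx":0,"dy":0,"dz":-0.05,"wx":0,"wy":0,"wz":0,"gripper":255}]}}

```text
time: 18.97
tool_pos: [0.4605, 0.2847, 0.3579]
ee_rot: [3.141, -0.0, 2.114]
wrist_force: [-0.0, 0.3, -6.1]
width: 0.016
finger_force: 30.0
```

Emit:
{"api": "carry_out", "payload": {"deltas": [{"dx":0,"dy":0,"dz":0,"wx":0,"wy":0,"wz":0,"gripper":255},{"dx":0,"dy":0,"dz":0,"wx":0,"wy":0,"wz":0,"gripper":255},{"dx":0,"dy":0,"dz":0,"wx":0,"wy":0,"wz":0,"gripper":255},{"dx":0,"dy":0,"dz":0,"wx":0,"wy":0,"wz":0,"gripper":255},{"dx":0,"dy":0,"dz":0,"wx":0,"wy":0,"wz":0,"gripper":255},{"dx":0,"dy":0,"dz":0,"wx":0,"wy":0,"wz":0,"gripper":255}]}}

```text
time: 19.47
tool_pos: [0.4605, 0.2847, 0.3575]
ee_rot: [-3.141, -0.0, 2.114]
wrist_force: [0.1, -0.3, -7.3]
width: 0.0159
finger_force: 30.0
```

```bash
python3 chk.py w7.png; python3 - <<'E'
from h import *
im,c=snap('side','s2.png'); dz=robot.get_obs()['tool_pos'][2]-.2058
r,g,b=[im[...,i].astype(int) for i in range(3)]
u=np.array([-.519,.855,0]);C=np.array([.4605,.285,0])
for n,s in(('loose',-1),('full',1)):
    for z in(.104,.04): print(n,z,'expect',proj(c,C+s*.085*u+[0,0,z+dz]))
R=((r>90)&(g<.45*r)&(b<.6*r)).astype(np.uint8);Y=((r>80)&(b<.45*r)&(g>.65*r)).astype(np.uint8)
for n,q in(('red',R),('yel',Y)):
  for k in cv2.findContours(q,0,2)[0]:
    if cv2.contourArea(k)>60: print(n,cv2.contourArea(k),cv2.boundingRect(k),cv2.minAreaRect(k))
E
```

```text
19.4667 [0.46047076 0.28467007 0.35749105] [-3.14125951e+00 -8.83998272e-05  2.11386664e+00] [ 0.11906527 -0.26270284 -7.32889736] [-0.06325933 -0.00924666  0.01047581] 0.01586799070689499
white (284, 431, 65, 29) ((316.0, 439.9230651855469), 32.258758544921875)
white (270, 58, 96, 100) ((316.5, 107.6515121459961), 50.07527160644531)
empty [np.float64(318.8), np.float64(427.8)]
full [np.float64(318.6), np.float64(110.7)]
loose 0.104 expect [np.float64(290.5), np.float64(129.3)]
loose 0.04 expect [np.float64(290.9), np.float64(152.4)]
full 0.104 expect [np.float64(235.5), np.float64(119.1)]
full 0.04 expect [np.float64(237.0), np.float64(141.4)]
red 341.5 (375, 308, 27, 19) ((388.25006103515625, 318.2500305175781), (21.92030906677246, 21.21320343017578), 45.0)
yel 471.0 (9, 373, 33, 23) ((25.109756469726562, 382.9878234863281), (22.957542419433594, 30.45388412475586), 38.65980911254883)
yel 380.0 (8, 341, 30, 19) ((22.5, 350.0), (18.0, 29.0), 90.0)
yel 726.5 (400, 331, 24, 40) ((411.4122619628906, 350.5179138183594), (22.239858627319336, 39.39756393432617), 2.4895527362823486)
yel 368
[... 1540 characters left out ...]
00399780273438, 13.82101821899414), 65.55604553222656)
yel 125.0 (260, 248, 16, 16) ((268.55029296875, 255.0207061767578), (15.846156120300293, 12.692310333251953), 67.38013458251953)
yel 145.0 (6, 247, 22, 11) ((16.5, 252.0), (10.0, 21.0), 90.0)
yel 131.5 (280, 242, 17, 17) ((289.0859680175781, 249.4076385498047), (16.280973434448242, 12.689582824707031), 61.38954162597656)
yel 137.0 (302, 237, 20, 16) ((312.7646789550781, 243.941162109375), (18.834836959838867, 11.9735746383667), 47.72631072998047)
yel 96.0 (139, 182, 26, 8) ((151.5, 185.5), (7.0, 25.0), 90.0)
yel 185.5 (230, 128, 15, 20) ((237.11727905273438, 137.2588653564453), (19.423547744750977, 12.971205711364746), 86.18592071533203)
```

The caddy is lifted 0.152 m. It is level, both caps have stayed put in the wrist view since lift-off, and the arm is steady.

```bash
python3 -c "
from bench import robot; print(robot.close_job())"
```

```text
the job is handed in; nothing more can be done
None
```

The job is handed in at about 19.5 s of 61 s: the loose tub stands on the empty stand within about 1 mm of its middle, and the arm holds the caddy level by its grip bar about 15 cm above the table, with both tubs standing and the timer and brush not touched.

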